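# Gauge two drain-filter caps and reject the bad one

### The job

One of the two grey washing-machine filter caps has the wrong seal inside and binds before it is fully screwed down; you can only tell by trying them on the thread gauge bolted to the worktop. Find the good cap and leave it on the gauge, screwed fully home with its rim down on the collar, and stand the bad one upright in the white tray. Screw gently by feel (clockwise goes down), stop turning when the cap sinks no further, never force or ram it against the gauge, and do not knock over or shift the dropper bottle and the teaspoon.

Things in the scene. Friction and masses are not known exactly. Their poses are not given: they have to be found in the camera images.
- cap_a: one of two outwardly identical grey plastic screw caps, standing on the worktop, skirt down. Origin: centre of the skirt's lower rim; z up. Ribbed round skirt 53 mm across, top face 27 mm above the rim. Bore 41 mm, flared to 47 at the rim; two thread lugs inside at the cap's +x and -x (a half turn makes no difference) leave 31 mm, 2.5 to 7.5 mm above the rim. About 60 g.
- cap_a_bar (a point): middle of the cap's straight grip bar, 38 mm above the rim, axes as the cap. The bar is 44 mm long (x), 14 mm thick (y), and stands 23 mm up from the top face. A loose rubber sealing disc is captive high inside the cap; in one of the two caps (either; it cannot be seen) it is too thick.
- cap_b: the other of two outwardly identical grey plastic screw caps, standing on the worktop, skirt down. Origin: centre of the skirt's lower rim; z up. Ribbed round skirt 53 mm across, top face 27 mm above the rim. Bore 41 mm, flared to 47 at the rim; two thread lugs inside at the cap's +x and -x (a half turn makes no difference) leave 31 mm, 2.5 to 7.5 mm above the rim. About 60 g.
- cap_b_bar (a point): middle of the cap's straight grip bar, 38 mm above the rim, axes as the cap. The bar is 44 mm long (x), 14 mm thick (y), and stands 23 mm up from the top face. A loose rubber sealing disc is captive high inside the cap; in one of the two caps (either; it cannot be seen) it is too thick.
- gauge: fixed thread gauge: grey plate 110 x 66 x 14 mm (long side along its x) with four screw heads, and a black index line at each end of its x axis; in the middle a steel collar 60 mm across, upper face 24 mm above the worktop, and on it an upright steel stud with a coarse two-start right-hand thread. Origin: underside centre; z up. It cannot move.
- collar (a point): centre of the collar's upper face, on the stud's axis, axes as the gauge. Home: the rim on the collar with the cap's bar along the gauge's x, give or take 0.3 rad. The lugs pass under the thread only by turning clockwise seen from above (yaw decreasing). The bad cap starts like the good one but stops with its rim 3 to 4 mm up. Stop when it sinks no more: some 0.5 rad further the threads bind hard.
- stud_top (a point): top centre of the stud, 18.5 mm above the collar. Core 28 mm, coned at the top; thread 38 mm across, radial clearance 1.5 mm, axial play 2 mm, lead 24 mm a turn. Start: lower the cap with its bar at yaw +1.7 (1.5 to 2.2) from the gauge's x: the lugs rest on the thread, rim 6 mm above the collar; 1.5 to 1.9 rad clockwise, pressed with 5 N, takes a good cap home. Off: turn back and lift.
- tray: fixed open white plastic tray, 150 (its x) x 120 (y) mm outside, walls 26 mm high and 3 mm thick. Origin: underside centre.
- tray_floor (a point): centre of the tray's inner floor, 3 mm above the worktop.
- dropper_bottle: small dropper bottle standing upright near the caps, 34 mm in diameter, 102 mm tall; bystander. Origin: underside centre.
- teaspoon: steel teaspoon lying on the worktop, 131 mm long (its x), 28 mm wide; bystander. Origin: underside centre.

How it is judged:
By the outcome, as a careful person would: the job done as asked, in the order asked, and still so for the second after the job is handed in, with the robot touching nothing.
It also fails if it takes over 72 s, if anything falls off the work surface, if the arm or the gripper's body presses on something with over 40 N, if the wrist force passes 120 N, or if a joint passes its speed limit or range.

### The arm

A 6-joint arm with a two-finger parallel gripper is mounted at the origin on a cart in front of the work surface, level with it; the furniture and walls round the work are solid. World frame = base frame: x ahead of the robot, y to its left, z up, the work surface at z = 0. Lengths are in m, angles in rad, forces in N, time in s.
With the tool pointing down it reaches from about 0.275 to 0.725 m from the base axis. Payload 5.6 kg.
Tool frame: the origin (TCP) lies midway between the tips of the shut fingers; the grasp point (between the pads) lies 19 mm behind it (grasp_offset is the distance from the TCP to the grasp point, in m); z points along the fingers, y is the line along which they close (so a half turn about z gives the same grasp; the last joint's range is limited). The gripper opens to 85 mm and grips with 20 to 120 N. Pads are 22 mm wide; open, the fingers measure 114 mm over their backs; the gripper's body (76 mm by 85 mm) begins 54 mm behind the grasp point. The pads swing forward as they close: fully open they stand 13 mm farther back than shut.
Start: joints at [1.421, 0.255, 0.108, 0, -1.424, -0.285], TCP at [0.232, 0.499, 0.231] pointing down, gripper open.
Joint ranges: [-2.95, 2.95], [-1.21, 1.97], [-1.09, 1.5], [-2.87, 1.71], [-2.94, -0.07], [-3.05, 3.05]. Speed limits (rad/s): [2.57, 2.57, 3.14, 3.14, 3.14, 3.14].

### API

Orientations are given as [roll, pitch, yaw] about the fixed x, y, z axes, in that order (R = Rz(yaw) Ry(pitch) Rx(roll)).
In Python, from cell import state, capture, camera_params, sign_off, search_frame, tip_of, grasp_offset gives the robot as it stands.
- The arm moves only by the shell command python3 -m pendant 'ROWS' [FORCE]. ROWS is JSON, one flat list of numbers, 7 for each row, row after row: the turn, a rotation vector about the world's x, y, z in degrees, then the shift along the world's x, y, z in cm, then the closure, from -1 (fully open) to 1 (shut). In form: [wx, wy, wz, tx, ty, tz, fingers, wx, wy, wz, tx, ty, tz, fingers, ...]. A call has 1 to 20 rows; each row is the pose to reach, as a shift and turn from the pose commanded when the call began; what a row does not reach only later rows make up. A row lasts 1/8 s, in which the tool goes at most 62.5 mm and 10.7 degrees, less where a joint would pass 70% of its speed; a pose out of reach is approached as far as the arm can. A call with a gripper value outside its range is refused whole. The fingers move at their own pace and stop on an object; FORCE is the grip in N (left out, the last holds). Time passes only in rows, so rows that repeat a pose let the fingers close. It gives the time, the measured TCP pose, the force, the opening and the grip force at its end, in the units of the state.
- state(): the state, without advancing time (a new reading comes with each control period).
- capture(name): name is "side" or "top"; returns (picture, depth): 480x640x3 uint8, red, green, blue; 480x640 float32, m along the optical axis (not along the pixel's ray), 0 where there is no reading.
- camera_params(name): a dict with "mtx" (3x3 intrinsics, pixels), "extrinsics" (4x4, takes a point from world to camera coordinates). Camera axes: x right, y down, z forward; pixel columns grow to the right and rows downward; lengths in m; the calibration is good to about 2 mm. A picture is of the moment at which its call begins. camera_params takes no time and is no camera call.
- sign_off(): hands the job in; it is judged then, once.
Trained networks look in the newest picture that a camera, given by its name, has taken for a name from the list of things; names that differ only in an ending like _2 or _b are one class to them, and where a whole thing is asked for, a point or a joint stands for the part that bears it (a point fixed in the world has none). Each returns a list of dicts, best first, with "score" (0 to 1); they miss things now and then, are a little off and sometimes report something else, mostly with a low value. They report only what shows in the picture. A call takes as long as a camera call.
- search_frame(camera, name): "box" ([left, top, right, bottom] in pixels, round what is visible of it).
- tip_of(camera, name): "location" ([row, column] in pixels: a listed point, or the origin of a listed thing).
The state is a dict: "time": time; "q": joint angles; "qd": joint speeds; "joint_torque": joint torques, N m; "ee_pos": TCP position; "ee_rot": TCP orientation; "ft_force": force on the tool from outside, world axes, zero at the start; "wrist_torque": the same for the moment, N m; "finger_gap": finger opening in m; "grasp_force": force on a finger pad.
Only numpy, scipy, OpenCV 4.12 (cv2) and the standard library are available. Lean on these libraries where they do the work, as an engineer would, in place of code of your own. Each camera call takes 0.05 s, during which the arm holds its last target. There are 200 camera calls.

## Working session

There is one attempt and no reset: what is moved stays moved. The work goes in short steps, Python scripts to look and compute and a shell command to move; the robot and the scene stay as the last step left them, time stands still between calls to the robot, and variables do not carry over. Pictures are saved under pics/ and viewed, at most 10 in all, crops included, and the job is handed in when it is done.

```bash
mkdir -p pics; ls; python3 - <<'E'
from cell import *
import cv2,json
s=state();print({k:s[k] for k in ('time','ee_pos','ee_rot','finger_gap','ft_force')},grasp_offset)
for c in('side','top'):
    im,d=capture(c);cv2.imwrite(f'pics/{c}0.png',im[:,:,::-1])
    p=camera_params(c);print(c,p['mtx'],p['extrinsics'])
    for n in('cap_a','cap_a_bar','gauge','collar','stud_top','tray','tray_floor','dropper_bottle','teaspoon'):
        print(n,[(b['box'],round(b['score'],2)) for b in search_frame(c,n)][:3],[(b['location'],round(b['score'],2)) for b in tip_of(c,n)][:3])
E
```

```text
pics
{'time': 0.0, 'ee_pos': array([0.23140028, 0.4983929 , 0.23037827]), 'ee_rot': array([ 3.13965657e+00, -7.11776480e-05, -4.34860745e-01]), 'finger_gap': 0.0854918509359036, 'ft_force': array([-0.93725901,  0.12191792,  0.6920231 ])} 0.0187
side [[542.14496088   0.         320.31811584]
 [  0.         542.14496088 238.83696704]
 [  0.           0.           1.        ]] [[ 0.76151362 -0.64813286 -0.00456171 -0.37667888]
 [-0.37932629 -0.43995459 -0.81397268  0.22038643]
 [ 0.52555549  0.62158166 -0.58088524  0.80695689]
 [ 0.          0.          0.          1.        ]]
cap_a [([233.8, 213.5, 262.4, 242.5], 0.74), ([333.1, 289.2, 365.0, 328.9], 0.56)] [([234.8, 250.2], 0.95), ([318.0, 348.2], 0.69), ([216.6, 247.1], 0.19)]
cap_a_bar [([333.8, 285.8, 366.0, 324.4], 0.82), ([264.0, 241.6, 283.9, 291.9], 0.22)] [([298.9, 350.3], 0.75)]
gauge [([298.4, 202.0, 352.8, 237.6], 0.82), ([360.5, 324.4, 396.0, 377.3], 0.37)] [([220.3, 326.0], 0.57), ([216.8, 244.3], 0.46)]
collar [([303.6, 202.6, 356.5, 234.1], 0.96), ([333.3, 286.6, 366.5, 325.8], 0.34)] [([210.2, 330.9], 0.6)]
stud_top [
[... 943 characters left out ...]
5, 280.4, 235.5], 0.88)] [([205.8, 260.6], 0.72)]
collar [([241.6, 176.3, 278.9, 234.4], 0.63), ([295.0, 309.1, 314.7, 330.4], 0.4)] [([202.3, 260.4], 0.59)]
stud_top [([239.2, 176.2, 280.7, 236.0], 0.87), ([204.2, 275.0, 231.5, 303.5], 0.68)] [([201.1, 255.1], 0.79)]
tray [([353.6, 175.0, 433.3, 263.4], 0.87)] [([219.2, 394.6], 0.97)]
tray_floor [([372.6, 278.8, 404.8, 305.2], 0.7), ([354.9, 171.9, 430.5, 264.6], 0.66)] [([219.6, 393.2], 0.63)]
dropper_bottle [([296.5, 304.8, 314.1, 329.3], 0.78), ([355.6, 172.4, 430.4, 264.5], 0.47)] [([317.3, 306.2], 0.8), ([287.4, 217.9], 0.18)]
teaspoon [([417.5, 269.2, 452.9, 333.3], 0.85), ([240.5, 176.5, 279.5, 237.3], 0.44)] [([304.2, 434.7], 0.67)]
```

```bash
python3 - <<'E'
import cv2
a=cv2.imread('pics/top0.png')[150:350,180:470];cv2.imwrite('pics/topc.png',cv2.resize(a,None,fx=2.75,fy=2.75,interpolation=cv2.INTER_CUBIC))
a=cv2.imread('pics/side0.png')[180:390,200:470];cv2.imwrite('pics/sidec.png',cv2.resize(a,None,fx=2.8,fy=2.8,interpolation=cv2.INTER_CUBIC))
E
```

```text
(no output)
```

View pics/topc.png

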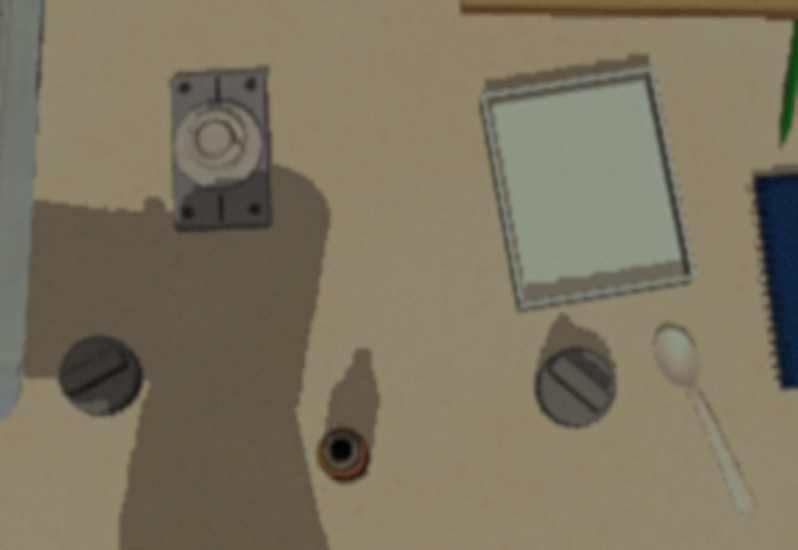

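View pics/sidec.png

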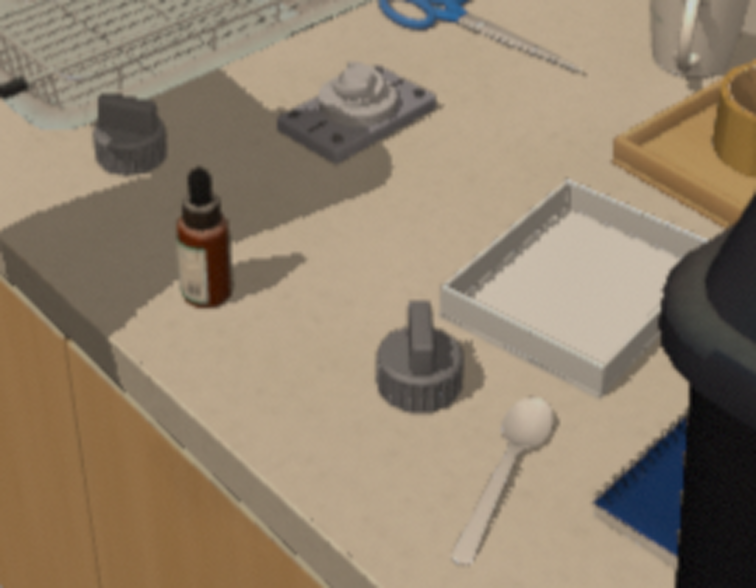

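Top view: left cap at full-frame px (216,286), right cap at (389,290), gauge centre about (259,202), its long side roughly along world x. The tray is at about (393,219), the bottle at (304,316) and the spoon at (437,301). The side view agrees: the caps are at (247,228) and (350,310). The networks confuse the caps with the stud in places. Next I measure with depth from both cameras.

```bash
cat > h.py <<'E'
import numpy as np,cv2
from cell import *
def cloud(c):
    im,d=capture(c);p=camera_params(c);K=p['mtx'];E=np.array(p['extrinsics'])
    v,u=np.mgrid[:480,:640];P=np.stack([(u-K[0,2])/K[0,0]*d,(v-K[1,2])/K[1,1]*d,d],-1)
    W=(P-E[:3,3])@E[:3,:3];W[d<=0]=np.nan
    return W,im
def tri(pt,ps):
    A=[];b=[]
    for c,(r,q) in (('top',pt),('side',ps)):
        p=camera_params(c);K=p['mtx'];E=np.array(p['extrinsics'])
        n=E[:3,:3].T@np.array([(q-K[0,2])/K[0,0],(r-K[1,2])/K[1,1],1]);n/=np.linalg.norm(n)
        o=-E[:3,:3].T@E[:3,3];M=np.eye(3)-np.outer(n,n);A.append(M);b.append(M@o)
    return np.linalg.solve(sum(A),sum(b))
def ray(c,u,v,z):
    p=camera_params(c);K=p['mtx'];E=np.array(p['extrinsics']);n=E[:3,:3].T@np.array([(u-K[0,2])/K[0,0],(v-K[1,2])/K[1,1],1]);o=-E[:3,:3].T@E[:3,3]
    return o+n*(z-o[2])/n[2]
def rect(W,c,r,z0,z1):
    m=(np.hypot(W[...,0]-c[0],W[...,1]-c[1])<r)&(W[...,2]>z0)&(W[...,2]<z1);P=W[m]
    if len(P)<5:return len(P)
    (cx,cy),(w,h),a=cv2.minAreaRect((P[:,:2]*1000).astype(np.float32))
    q=P[:,:2]-P[:,:2].mean(0);ev,V=np.linalg.eigh(q.T@q);l=V[:,1]
    return len(P),'rect',np.round([cx,cy,w,h],1),'mean',np.round(P.mean(0)*1000,1),'medz',round(float(np.median(P[:,2]))*1000,1),'yaw',round(float(np.arctan2(l[1],l[0])),3)
E
python3 - <<'E'
from h import *
W,im=cloud('top');S,_=cloud('side')
print('table z',np.nanmedian(W[330:345,250:290,2]))
for n,uv in dict(L=(216,286),R=(389,290),stud=(258,202),bottle=(304,316)).items():
    for z in (.0,.05):print(n,z,ray('top',*uv,z).round(4))
for n,uv in dict(L=(216,286),R=(389,290)).items():
    c=ray('top',*uv,.04)[:2]
    for nm,X in(('top',W),('side',S)):
        print(n,nm,'bar',rect(X,c,.04,.036,.06)); print('  all',rect(X,c,.04,.012,.06));print('  topface',rect(X,c,.04,.02,.034))
c=ray('top',258,202,.03)[:2]
for nm,X in(('top',W),('side',S)):print('gauge',nm,'plate',rect(X,c,.08,.008,.018),'\n collar',rect(X,c,.06,.019,.032),'\n stud',rect(X,c,.06,.034,.06))
c=ray('top',393,219,.01)[:2]
for nm,X in(('top',W),('side',S)):print('tray wall',nm,rect(X,c,.11,.014,.035),'floor',rect(X,c,.05,-.01,.014))
c=ray('top',304,316,.05)[:2];print('bottle',rect(W,c,.05,.03,.12),rect(S,c,.05,.03,.12))
# two-view checks with nets points
print('capR bar',tri((288.3,388.1),(298.9,350.3)),'studtop',tri((201.1,255.1),(210.9,324.1)),'capR',tri((294.1,388.5),(318,348.2)),'tray',tri((219.4,394),(282,408)),'collar',tri((202.3,260.4),(210.2,330.9)),'bottle',tri((317.3,306.2),(286.8,270.7)),'spoon',tri((304.2,434.7),(350.7,377.3)))
# index lines etc. spoon ends
for uv in((423,272),(452,333)):print('spoon',ray('top',*uv,0.004))
# plate edges from picture corners (crop px)
q=[ray('top',180+x/2.75,150+y/2.75,.014) for x,y in((218,85),(221,210))];print('index',q,np.arctan2(*(q[0]-q[1])[[1,0]]))
E
```

```text
table z -0.0008759977796662873
L 0.0 [0.4289 0.1569 0.    ]
L 0.05 [0.4234 0.1466 0.05  ]
R 0.0 [ 0.4257 -0.1654  0.    ]
R 0.05 [ 0.4203 -0.1597  0.05  ]
stud 0.0 [0.5916 0.0844 0.    ]
stud 0.05 [0.578  0.0777 0.05  ]
bottle 0.0 [ 0.3755 -0.0082  0.    ]
bottle 0.05 [ 0.3727 -0.0104  0.05  ]
L top bar (218, 'rect', array([425.9, 153.3,  14.1,  43.9]), 'mean', array([425.4, 152.5,  48. ]), 'medz', 48.7, 'yaw', 2.092)
  all (664, 'rect', array([426.1, 153. ,  51.4,  51.6]), 'mean', array([424.6, 150.9,  33.1]), 'medz', 27.1, 'yaw', 2.63)
  topface (421, 'rect', array([425.9, 153.3,  51.5,  50.9]), 'mean', array([424.5, 150.9,  26.1]), 'medz', 26.0, 'yaw', -2.708)
L side bar (184, 'rect', array([424.3, 152. ,  17.8,  43.6]), 'mean', array([422.2, 149.3,  45.2]), 'medz', 46.5, 'yaw', 2.138)
  all (519, 'rect', array([418.5, 146.9,  37.6,  51.8]), 'mean', array([418.5, 144.7,  31.8]), 'medz', 28.1, 'yaw', 2.27)
  topface (241, 'rect', array([418.6, 144.7,  34.5,  51.5]), 'mean', array([416.9, 143.7,  26.4]), 'medz', 26.3, 'yaw', 2.37)
R top bar (211, 'rect', array([ 422.4, -162.9,   43.
[... 2109 characters left out ...]
4]), 'mean', array([372.8, -11.4,  70.7]), 'medz', 72.4, 'yaw', -2.506) (554, 'rect', array([368.8, -16. ,  27.4,  34.1]), 'mean', array([368.1, -18.1,  61.3]), 'medz', 59.3, 'yaw', 2.627)
capR bar [ 0.42495597 -0.15980125  0.03515544] studtop [0.58421056 0.08824449 0.02449225] capR [ 0.41780321 -0.16426894 -0.00102501] tray [ 0.55758465 -0.17412912  0.00883128] collar [0.58438455 0.07435831 0.03187131] bottle [ 0.37048608 -0.01034175 -0.00424153] spoon [ 0.40060505 -0.24981129  0.00054261]
spoon [ 0.45970022 -0.22854997  0.004     ]
spoon [ 0.34801443 -0.2792817   0.004     ]
index [array([0.62935859, 0.08162896, 0.014     ]), array([0.54069224, 0.07642386, 0.014     ])] 0.05863703752703167
```

Both cameras agree to about 2 mm, and heights match the text (bar top 49 mm, collar 24, plate 13.5, tray floor 2.5). Poses, with position in m and yaw in rad:

| Thing | Position | Yaw |
|---|---|---|
| Left cap | (0.425, 0.1525) | bar −1.05 |
| Right cap | (0.421, −0.164) | bar 0.87 |
| Gauge | (0.583, 0.080) | 0.05 |
| Tray | (0.558, −0.172) | not needed |

I start with the left cap.

```bash
python3 -m pendant '[0,0,-12,6,-10,0,-1, 0,0,-24,12,-21,0,-1, 0,0,-35,19.3,-34.6,-2,-1, 0,0,-35,19.3,-34.6,-4,-1, 0,0,-35,19.3,-34.6,-8,-1, 0,0,-35,19.3,-34.6,-10,-1, 0,0,-35,19.3,-34.6,-10,-1, 0,0,-35,19.3,-34.6,-10,-1, 0,0,-35,19.3,-34.6,-10,-1, 0,0,-35,19.3,-34.6,-10,-1]' 40; python3 -c "
from cell import *
s=state();print(s['q'],s['ee_rot'],s['ft_force'])"
```

```text
time: 3.25
ee_pos: [0.4249, 0.1539, 0.1322]
ee_rot: [-3.14, 0.0, -1.044]
ft_force: [-0.0, 0.6, 0.5]
finger_gap: 0.0849
grasp_force: 0.0
[ 6.96332059e-01  1.18483079e-01 -3.22327934e-01  1.45355444e-04
 -1.12806255e+00 -1.69873651e-01] [-3.13967535e+00  1.95488496e-04 -1.04427559e+00] [-0.00064321  0.62132042  0.47607065]
```

```bash
python3 -m pendant '[0,0,0,0,0,-4,-1, 0,0,0,0,0,-8,-1, 0,0,0,0,0,-10,-1, 0,0,0,0,0,-10,-1, 0,0,0,0,0,-10,0, 0,0,0,0,0,-10,1, 0,0,0,0,0,-10,1, 0,0,0,0,0,-10,1, 0,0,0,0,0,-10,1, 0,0,0,0,0,-10,1]' 40; python3 -c "
from cell import *
s=state();print(s['wrist_torque'],s['ft_force'],s['ee_pos'])"
```

```text
time: 4.5
ee_pos: [0.4251, 0.153, 0.0316]
ee_rot: [-3.141, -0.0, -1.046]
ft_force: [0.2, 0.0, 3.0]
finger_gap: 0.0128
grasp_force: 43.3
[ 0.01066021 -0.05111775  0.02708436] [0.18303189 0.01615374 2.95963854] [0.42505148 0.15300636 0.03162763]
```

```bash
python3 -m pendant '[0,0,0,0,0,4,1, 0,0,0,0,0,8,1, 0,0,-8,4,-2,8,1, 0,0,-17,9,-4.5,8,1, 0,0,-17,15.8,-7.3,8,1, 0,0,-17,15.8,-7.3,8,1, 0,0,-17,15.8,-7.3,7,1, 0,0,-17,15.8,-7.3,7,1, 0,0,-17,15.8,-7.3,7,1]' 40; python3 - <<'E'
from h import *
s=state();print(s['wrist_torque'],s['ft_force'],s['q'])
W,im=cloud('top');S,i2=cloud('side')
c=(.583,.08)
for n,X in(('top',W),('side',S)):print(n,rect(X,c,.045,.094,.104),rect(X,c,.04,.06,.11))
a=im[130:270,180:380];b=i2[120:260,230:430]
cv2.imwrite('pics/p3.png',cv2.resize(np.hstack([a,b])[:,:,::-1],None,fx=2,fy=2))
E
```

```text
time: 5.62
ee_pos: [0.5817, 0.0805, 0.1015]
ee_rot: [3.141, 0.0, -1.341]
ft_force: [-0.2, -0.7, -0.7]
finger_gap: 0.0127
grasp_force: 42.8
[ 0.04879649 -0.0427533  -0.00432782] [-0.2483392  -0.70828197 -0.65598552] [ 4.03451235e-01  3.96918813e-01 -2.67217443e-02 -6.64391211e-05
 -1.14725995e+00 -1.73667070e-01]
top (92, 'rect', array([576.8,  76.7,  35.6,  50.6]), 'mean', array([578.1,  69.6,  96.8]), 'medz', 96.4, 'yaw', 1.931) (187, 'rect', array([576.2,  76.8,  36.6,  52.4]), 'mean', array([576.4,  68.1,  92.4]), 'medz', 94.9, 'yaw', 1.881)
side (160, 'rect', array([575.5,  73.7,  35.8,  49.1]), 'mean', array([573.2,  73.6,  97.1]), 'medz', 96.4, 'yaw', 2.14) (469, 'rect', array([575.4,  73.6,  36.8,  49.5]), 'mean', array([571.2,  69.1,  89.6]), 'medz', 92.0, 'yaw', 2.298)
```

View pics/p3.png

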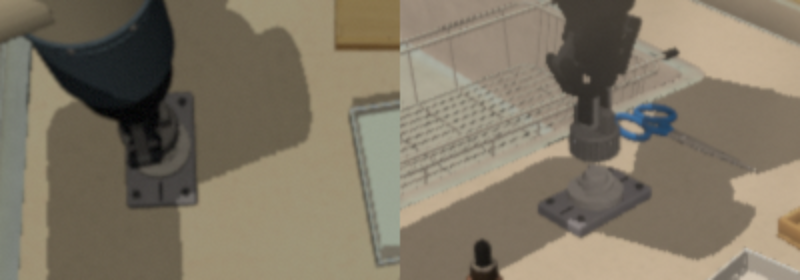

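The cap hangs level above the stud: left panel about (155,150), right panel (595,135). I lower it gently.

```bash
python3 -m pendant '[0,0,0,0.1,0,-2,1, 0,0,0,0.1,0,-2.8,1, 0,0,0,0.1,0,-3.1,1, 0,0,0,0.1,0,-3.3,1, 0,0,0,0.1,0,-3.3,1]';python3 -m pendant '[0,0,0,0,0,-0.2,1, 0,0,0,0,0,-0.4,1, 0,0,0,0,0,-0.4,1]'
```

```text
time: 6.35
ee_pos: [0.5838, 0.0799, 0.0686]
ee_rot: [-3.141, 0.0, -1.342]
ft_force: [0.0, 0.9, -0.4]
finger_gap: 0.0127
grasp_force: 42.8
time: 6.72
ee_pos: [0.5835, 0.0798, 0.0641]
ee_rot: [3.141, -0.0, -1.342]
ft_force: [0.2, -0.1, -0.3]
finger_gap: 0.0131
grasp_force: 42.8
```

```bash
for i in 1 2 3; do python3 -m pendant '[0,0,0,0,0,-0.1,1, 0,0,0,0,0,-0.1,1]' | egrep 'pos|ft'; python3 -c "
from cell import *
s=state();print(s['wrist_torque'].round(3),s['ft_force'].round(2))"; done
```

```text
ee_pos: [0.5836, 0.0798, 0.0632]
ft_force: [0.3, -0.7, -0.8]
[ 0.047 -0.033 -0.018] [ 0.32 -0.71 -0.81]
ee_pos: [0.5836, 0.0798, 0.0622]
ft_force: [0.5, -0.1, -0.8]
[-0.009 -0.005  0.034] [ 0.54 -0.09 -0.75]
ee_pos: [0.5838, 0.0799, 0.0617]
ft_force: [-1.1, -0.8, 2.3]
[ 0.041  0.414 -0.029] [-1.07 -0.79  2.31]
```

```bash
cat > st.py <<'E'
from cell import state
s=state();print('%.2f'%s['time'],s['ee_pos'].round(4),'yaw %.3f'%s['ee_rot'][2],'F',s['ft_force'].round(1),'T',s['wrist_torque'].round(2))
E
python3 -m pendant '[0,0,0,0,0,-0.06,1, 0,0,0,0,0,-0.06,1]' >/dev/null; python3 st.py
python3 -m pendant '[0,0,-5,0,0,-0.03,1, 0,0,-10,0,0,-0.06,1]' >/dev/null; python3 st.py
python3 -m pendant '[0,0,-5,0,0,-0.03,1, 0,0,-10,0,0,-0.06,1]' >/dev/null; python3 st.py
```

```text
7.72 [0.5839 0.0799 0.0615] yaw -1.342 F [-2.9 -0.3  5.6] T [0.09 0.88 0.  ]
7.97 [0.5843 0.0795 0.061 ] yaw -1.519 F [-1.2 -0.7  4.5] T [-0.57  0.36  0.09]
8.22 [0.5842 0.0794 0.0603] yaw -1.694 F [-0.3 -1.5  4.7] T [-0.68  0.32  0.06]
```

```bash
for i in 1 2 3; do 
python3 -m pendant '[0,0,-5,0,0,-0.03,1, 0,0,-10,0,0,-0.06,1]' >/dev/null; python3 st.py; done
```

```text
8.47 [0.5841 0.0793 0.0597] yaw -1.868 F [-0.6 -2.   4.9] T [-0.81  0.38  0.08]
8.72 [0.5841 0.0793 0.0595] yaw -2.043 F [-2.6 -1.2  8.5] T [-0.39  1.02  0.04]
8.97 [0.584  0.0792 0.0594] yaw -2.217 F [-4.4 -1.3 11.3] T [-0.71  1.63  0.08]
```

The cap sank about 2 mm and then stopped with its rim about 3.8 mm up, with force rising to 11 N over 0.35 rad of further turn. This is the bad cap, so I relieve the load, turn it back and lift.

```bash
python3 -m pendant '[0,0,0,0,0,0.14,1, 0,0,10,0,0,0.21,1, 0,0,20,0,0,0.28,1, 0,0,30,0,0,0.34,1]' >/dev/null; python3 st.py
python3 -m pendant '[0,0,10,0,0,0.07,1, 0,0,20,0,0,0.13,1, 0,0,20,0,0,0.18,1, 0,0,20,0,0,0.18,1]' >/dev/null; python3 st.py
python3 -m pendant '[0,0,0,0,0,0.3,1, 0,0,0,0,0,0.6,1, 0,0,0,0,0,0.6,1]'; python3 st.py
```

```text
9.47 [0.5833 0.0799 0.0605] yaw -1.685 F [-0.5 -0.1 -0.1] T [-0.01  0.24 -0.04]
9.97 [0.5836 0.0799 0.0626] yaw -1.346 F [-0.9 -0.3 -0.6] T [-0.01 -0.13  0.  ]
time: 10.35
ee_pos: [0.5839, 0.0799, 0.0693]
ee_rot: [-3.141, 0.0, -1.343]
ft_force: [0.0, 0.3, -1.2]
finger_gap: 0.013
grasp_force: 42.9
10.35 [0.5839 0.0799 0.0693] yaw -1.343 F [ 0.   0.3 -1.2] T [ 0.01 -0.02 -0.06]
```

```bash
python3 -m pendant '[0,0,0,0,0,4,1, 0,0,0,0,-3,6,1, 0,0,0,-1,-9,6,1, 0,0,0,-2,-15,6,1, 0,0,0,-2.6,-21,6,1, 0,0,0,-2.6,-25.2,4,1, 0,0,0,-2.6,-25.2,0,1, 0,0,0,-2.6,-25.2,-2.5,1, 0,0,0,-2.6,-25.2,-3.2,1, 0,0,0,-2.6,-25.2,-3.2,1]'>/dev/null; python3 st.py
python3 -m pendant '[0,0,0,0,0,-0.1,1, 0,0,0,0,0,-0.1,1]' >/dev/null; python3 st.py;python3 -m pendant '[0,0,0,0,0,-0.1,1, 0,0,0,0,0,-0.1,1]' >/dev/null; python3 st.py
```

```text
11.60 [ 0.558  -0.1722  0.0373] yaw -1.342 F [ 0.4 -0.4 -1. ] T [ 0.01 -0.03 -0.02]
11.85 [ 0.5583 -0.1721  0.0369] yaw -1.342 F [ 0.4 -0.4 -1. ] T [-0.03 -0.06  0.  ]
12.10 [ 0.5577 -0.1721  0.035 ] yaw -1.342 F [-0.1  0.1 -1. ] T [-0.01 -0.02 -0.06]
```

```bash
python3 -m pendant '[0,0,0,0,0,-0.07,1, 0,0,0,0,0,-0.07,1]' >/dev/null; python3 st.py; python3 -m pendant '[0,0,0,0,0,0,0.5, 0,0,0,0,0,0,-0.2, 0,0,0,0,0,0,-1, 0,0,0,0,0,0,-1, 0,0,0,0,0,3,-1, 0,0,0,0,0,8,-1, 0,0,0,0,0,9,-1, 0,0,0,0,0,9,-1]'; python3 st.py
```

```text
12.35 [ 0.5578 -0.1722  0.0346] yaw -1.342 F [-1.5  1.2  4.1] T [0.28 0.46 0.05]
time: 13.35
ee_pos: [0.558, -0.1721, 0.1247]
ee_rot: [-3.14, -0.0, -1.342]
ft_force: [-0.5, 0.1, -0.9]
finger_gap: 0.0853
grasp_force: 0.0
13.35 [ 0.558  -0.1721  0.1247] yaw -1.342 F [-0.5  0.1 -0.9] T [0.   0.01 0.02]
```

```bash
python3 -m pendant '[0,0,-10,-4,0.3,0,-1, 0,0,-20,-8,0.5,0,-1, 0,0,-30,-12,0.9,0,-1, 0,0,-40,-13.7,0.9,0,-1, 0,0,-50,-13.7,0.9,0,-1, 0,0,-53.2,-13.7,0.9,0,-1, 0,0,-53.2,-13.7,0.9,0,-1]'>/dev/null; python3 st.py; python3 - <<'E'
from h import *
W,im=cloud('top');S,i2=cloud('side')
print('bad cap',rect(W,(.558,-.172),.04,.04,.06),rect(S,(.558,-.172),.04,.04,.06))
print('R',rect(S,(.421,-.164),.04,.036,.055))
E
```

```text
14.22 [ 0.4197 -0.163   0.1229] yaw -2.270 F [ 0.2  0.3 -0. ] T [-0.    0.    0.04]
bad cap 0 (229, 'rect', array([ 555.8, -172.4,   18.3,   44.6]), 'mean', array([ 554.2, -173.9,   48.6]), 'medz', 49.9, 'yaw', 1.813)
R (192, 'rect', array([ 419.8, -164.2,   45.5,   13.3]), 'mean', array([ 416.8, -167.4,   47.1]), 'medz', 48.5, 'yaw', 0.88)
```

```bash
python3 -m pendant '[0,0,0,0,0,-4,-1, 0,0,0,0,0,-8,-1, 0,0,0,0,0,-9.25,-1, 0,0,0,0,0,-9.25,-1, 0,0,0,0,0,-9.25,0, 0,0,0,0,0,-9.25,1, 0,0,0,0,0,-9.25,1, 0,0,0,0,0,-9.25,1, 0,0,0,0,0,-9.25,1, 0,0,0,0,0,-9.25,1]' 40; python3 st.py
```

```text
time: 15.58
ee_pos: [0.4209, -0.1632, 0.032]
ee_rot: [-3.141, 0.0, -2.271]
ft_force: [-0.8, 0.6, 3.6]
finger_gap: 0.0127
grasp_force: 43.4
15.57 [ 0.4209 -0.1632  0.032 ] yaw -2.271 F [-0.8  0.6  3.6] T [ 0.16  0.25 -0.06]
```

```bash
python3 -m pendant '[0,0,0,0,0,4,1, 0,0,0,0,0,9,1, 0,0,10,3,4,9,1, 0,0,20,6,9,9,1, 0,0,30,9,14,9,1, 0,0,40,13,19,9,1, 0,0,50,16.3,24.3,9,1, 0,0,53.2,16.3,24.3,7,1, 0,0,53.2,16.3,24.3,7,1, 0,0,53.2,16.3,24.3,7,1, 0,0,53.2,16.3,24.3,7,1]' >/dev/null; python3 st.py
python3 -m pendant '[0,0,0,0,0,-2,1, 0,0,0,0,0,-2.8,1, 0,0,0,0,0,-3.2,1, 0,0,0,0,0,-3.2,1]' >/dev/null; python3 st.py
```

```text
16.95 [0.5839 0.0792 0.1027] yaw -1.344 F [ 0.3  0.8 -0.7] T [ 0.01 -0.   -0.02]
17.45 [0.5838 0.0797 0.07  ] yaw -1.343 F [-0.5 -0.3 -0.9] T [-0.01  0.01  0.05]
```

```bash
python3 -m pendant '[0,0,0,0,0,-0.2,1, 0,0,0,0,0,-0.4,1, 0,0,0,0,0,-0.5,1, 0,0,0,0,0,-0.5,1]' >/dev/null; python3 st.py; for i in 1 2 3; do python3 -m pendant '[0,0,0,0,0,-0.07,1, 0,0,0,0,0,-0.07,1]' >/dev/null; python3 st.py; done
```

```text
17.95 [0.5836 0.0798 0.0646] yaw -1.342 F [-0.2 -0.2 -0.7] T [-0.04  0.03 -0.05]
18.20 [0.5837 0.0798 0.064 ] yaw -1.342 F [0.2 0.2 0.1] T [-0.01 -0.03  0.04]
18.45 [0.5836 0.0798 0.0632] yaw -1.342 F [-0.5  0.5 -0.6] T [-0.01 -0.01 -0.01]
18.70 [0.5836 0.0798 0.0625] yaw -1.342 F [ 0.3 -0.  -0.8] T [-0.05  0.02  0.04]
```

```bash
for i in 1 2; do python3 -m pendant '[0,0,0,0,0,-0.07,1, 0,0,0,0,0,-0.07,1]' >/dev/null; python3 st.py; done
```

```text
18.95 [0.5838 0.0799 0.0621] yaw -1.342 F [-0.3  0.1  0.6] T [ 0.01  0.15 -0.06]
19.20 [0.5838 0.0799 0.0618] yaw -1.342 F [-1.8  0.8  5.1] T [ 0.04  0.65 -0.01]
```

```bash
for i in 1 2 3 4; do python3 -m pendant '[0,0,-5,0,0,-0.03,1, 0,0,-10,0,0,-0.07,1]' >/dev/null; python3 st.py; done
```

```text
19.45 [0.5841 0.0796 0.0612] yaw -1.519 F [-1.1  0.4  4.9] T [-0.23  0.45  0.05]
19.70 [0.584  0.0795 0.0605] yaw -1.694 F [-1.6 -1.7  4.9] T [-0.46  0.59  0.05]
19.95 [0.5841 0.0795 0.0599] yaw -1.868 F [-1.5 -0.9  6. ] T [-0.4   0.58  0.1 ]
20.20 [0.584  0.0794 0.0592] yaw -2.043 F [-1.1 -1.2  5.3] T [-0.51  0.59  0.08]
```

Past the other cap's stopping point and still sinking at a constant 5 N.

```bash
for i in 1 2 3 4; do python3 -m pendant '[0,0,-5,0,0,-0.03,1, 0,0,-10,0,0,-0.066,1]' >/dev/null; python3 st.py; done
```

```text
20.45 [0.5841 0.0793 0.0586] yaw -2.217 F [-1.8 -1.3  6.3] T [-0.64  0.6   0.06]
20.70 [0.5841 0.0794 0.0579] yaw -2.392 F [-1.  -0.4  6.3] T [-0.58  0.49  0.05]
20.95 [0.584  0.0792 0.0573] yaw -2.566 F [-0.7 -2.8  5.2] T [-0.81  0.67  0.07]
21.20 [0.5842 0.0792 0.0566] yaw -2.741 F [-1.1 -2.   5.9] T [-0.79  0.56  0.13]
```

```bash
for i in 1 2; do python3 -m pendant '[0,0,-5,0,0,-0.03,1, 0,0,-8,0,0,-0.053,1]' >/dev/null; python3 st.py; done
```

```text
21.45 [0.5841 0.0794 0.0561] yaw -2.880 F [-1.6 -1.1  5.9] T [-0.47  0.59  0.08]
21.70 [0.5843 0.0797 0.0558] yaw -3.019 F [-2.1 -0.4  8.4] T [-0.09  0.8   0.18]
```

```bash
python3 -m pendant '[0,0,-3,0,0,-0.01,1, 0,0,-4,0,0,-0.01,1, 0,0,-4,0,0,-0.01,1]' >/dev/null; python3 st.py; python3 -m pendant '[0,0,0,0,0,0.1,1, 0,0,0,0,0,0.1,0.5, 0,0,0,0,0,0.1,-0.2, 0,0,0,0,0,0.1,-1, 0,0,0,0,0,0.1,-1, 0,0,0,0,0,4,-1, 0,0,0,0,0,10,-1, 0,0,0,0,0,14,-1, 0,0,0,-5,0,16,-1, 0,0,0,-10,3,16,-1, 0,0,0,-16,8,16,-1, 0,0,0,-20,14,16,-1, 0,0,0,-20,14,16,-1]'; python3 - <<'E'
from h import *
W,im=cloud('top');S,i2=cloud('side')
for k,c in dict(good=(.583,.08),bad=(.558,-.172)).items():
  z=.024 if k=='good' else .003
  for n,X in(('top',W),('side',S)):print(k,n,rect(X,c,.04,z+.037,z+.06),'face',rect(X,c,.027,z+.02,z+.033))
print('bottle',rect(W,(.373,-.0105),.05,.03,.12),rect(S,(.373,-.0105),.05,.03,.12))
q=lambda n,k:[(b['location'],round(b['score'],2)) for b in tip_of(n,k)][:1]
print(q('top','teaspoon'),q('side','teaspoon'))
cv2.imwrite('pics/p9.png',cv2.resize(np.vstack([im[150:350,180:470],i2[180:380,180:470]])[:,:,::-1],None,fx=1.45,fy=1.45))
E
```

```text
22.07 [0.5844 0.0798 0.0558] yaw -3.087 F [-1.9 -0.1  7.2] T [-0.09  0.71  0.03]
time: 23.7
ee_pos: [0.3818, 0.2215, 0.215]
ee_rot: [3.14, 0.001, -3.085]
ft_force: [0.2, -0.3, -0.4]
finger_gap: 0.0854
grasp_force: 0.0
good top (198, 'rect', array([584.3,  79.5,  42.7,  13.3]), 'mean', array([583.3,  79.3,  72.3]), 'medz', 72.7, 'yaw', -3.089) face (409, 'rect', array([583.5,  79.7,  47.6,  51.8]), 'mean', array([582.4,  78.5,  50. ]), 'medz', 50.0, 'yaw', 1.664)
good side (154, 'rect', array([582.1,  78.4,  47.7,  15.8]), 'mean', array([581. ,  76.3,  69.3]), 'medz', 70.6, 'yaw', -3.138) face (215, 'rect', array([579.6,  75.2,  40.8,  50.6]), 'mean', array([578.1,  70.1,  49.9]), 'medz', 49.9, 'yaw', 2.754)
bad top (206, 'rect', array([ 558.4, -170.9,   14.4,   43.8]), 'mean', array([ 557.5, -170.4,   50.8]), 'medz', 51.4, 'yaw', 1.798) face (386, 'rect', array([ 557.6, -170.3,   51. ,   49.7]), 'mean', array([ 555.6, -170.2,   29.1]), 'medz', 29.0, 'yaw', -2.858)
bad side (230, 'rect', array([ 555.9, -173. ,   15.8,   43.3]), 'mean', array([ 554.3, -173.9,   48.6]), 'medz', 50.2, 'yaw', 1.832) face (294, 'rect', array([ 550.3, -176. ,   36.4,   50.9]), 'mean', array([ 547. , -177.4,   29.1]), 'medz', 29.0, 'yaw', 2.019)
bottle (298, 'rect', array([373.5, -10.5,  32.2,  31.7]), 'mean', array([372.7, -11.4,  70.5]), 'medz', 72.4, 'yaw', -2.61) (552, 'rect', array([369.3, -16.3,  25.9,  34.6]), 'mean', array([368.1, -18.2,  61.2]), 'medz', 59.1, 'yaw', 2.604)
[([302.0, 435.4], 0.56)] [([353.9, 377.1], 0.85)]
```

View pics/p9.png

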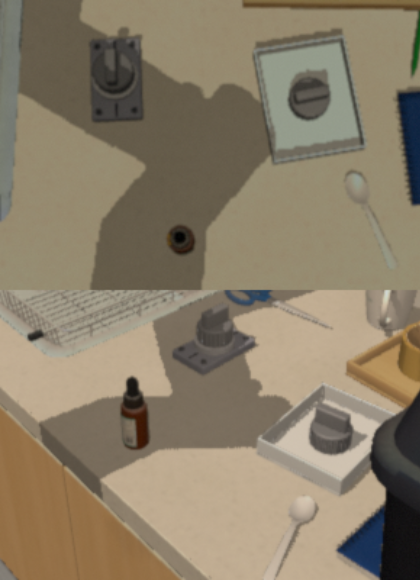

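The upper panel shows the good cap on the gauge at (116,72) with its bar along the index lines. Its top face measures 50 mm, which is home given the depth bias of about −1 mm. The bad cap stands upright in the tray at (310,97), and the bottle and spoon have not moved.

```bash
python3 -c "
from cell import *
print(sign_off())"
```

```text
the job is handed in; nothing more can be done
None
```

Job handed in at about 24 s: the right-hand cap was the good one and is screwed fully home on the gauge, the left-hand one bound 3.8 mm up and now stands upright in the tray, and the dropper bottle and teaspoon have not moved.

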